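Lock the load pin of a padlock pull tester with a linchpin

TASK

The padlock is set up in the bench pull tester, but nothing keeps the load pin in the fork yet. Take the linchpin (the pin with the ring) out of the pin stand, push it fully home through the cross hole in the flat end of the load pin with its ring on the free-end side, then swing the sprung ring down over the end of the load pin until it snaps shut round it. Let go, and leave the plain pin and the other things on the counter where they are.

Things in the scene. Friction and masses are not known exactly. Their poses are not given: they have to be found in the camera images.
- cross_hole (a point): Centre of the mouth of the round 12 mm cross hole through the load pin's flat end, on the flat's upper face. z runs along the hole, out of the mouth: it leans 25 to 40 degrees from vertical, roughly to the robot's left. y runs level along the load pin; -y points to its free end, roughly towards the robot. Nothing stands above it. The load pin is held stiffly and does not turn under a 50 N push on the linchpin.
- load_pin_end (a point): Centre of the load pin's free end face, axes as cross_hole. The flat end is a steel block 28 mm wide (x), 26 mm long (y), 20 mm thick (z), the hole in its middle, open below. Inboard (+y), a white nylon sleeve 33 mm across on the 20 mm bar begins 13.5 mm from the hole's axis, and the fork's cheek, 50 mm high, 54 mm from it. Beyond the end (-y) is free space.
- tester: Grey bench pull tester, fixed: a low bed 450 x 84 x 28 mm lying across in front of the robot, long along its own x, which points roughly to the robot's right. Origin: on the counter below the padlock's shackle and the load pin, whose level axis is 100 mm up, along the tester's y. The pin's drilled free end stands out to the tester's -y, towards the robot, hole 88 mm from the origin. Fork top: 125 mm.
- stand: Aluminium pin stand, fixed block 62 (x) x 178 (y) x 42 mm high, with two upright 12 mm holes 55 mm either side of its middle along its y. Origin: centre of its underside. The linchpin stands in one hole, the plain pin in the other.
- linchpin_head (a point): Grip point in the linchpin's head, 22 mm above the collar's underside. z runs up the shank to the head. Steel, about 100 g: upright rectangular head 16 mm (x) by 14 mm (y), its top 31 mm above the collar's underside. At the start it stands upright in the stand, collar on the stand's top, ring open to its -y. Fitted, its axes agree with those of cross_hole within a few degrees.
- linchpin_seat (a point): Centre of the underside of the linchpin's collar (18 mm across, 4.5 mm thick), axes as linchpin_head. The shank below it is 10 mm in diameter and 34 mm long, its last 5 mm tapered. Fully home, this point lies on cross_hole.
- ring (a joint): Ring angle (rad): 0 open (square to the shank, out to the linchpin's -y), 1.57 shut (in line with the shank, round the load pin, crossing just below the shank's tip). Hinged on the head about x, 8 mm above the collar's underside. Over-centre spring, dead centre at 0.7: below it springs back open, above it snaps shut by itself. From open it takes about 4 N on the far side.
- ring_far (a point): Middle of the wire at the ring's far side, 48 mm from its hinge. The ring is round, 54 mm across outside, of 4 mm steel wire.
- plain_pin_head (a point): Bystander: the plain steel pin in the other hole of the stand, same shank, with a round knob head (21 mm across) and no ring. The point lies 22 mm above its collar's underside.
- key_gauge: Bystander on the counter: flat pale grey plastic key gauge, 96 x 34 x 5 mm. Origin: centre of its underside.
- lever_tumbler: Bystander on the counter: flat brass lever tumbler, 50 x 30 x 5 mm. Origin: under its middle.
- door_stop: Bystander on the counter: turned steel door stop, 44 mm across, 52 mm high, standing. Origin: centre of its underside.
- nylon_spacer: Bystander on the counter: white nylon tube, 36 mm across, 30 mm high, standing. Origin: centre of its underside.

How it is judged:
On the way, in this order (a step that is already met when the one before it is completed fails the run):
1. the linchpin is fully home in the cross hole, its ring still open (distance between linchpin_seat and cross_hole below 0.004 m and angle between the z axis of linchpin_seat and the z axis of cross_hole, either way round below 0.15 rad and value of joint ring below 0.5 rad), for 0.2 s.
2. the ring has snapped shut round the end of the load pin (distance between linchpin_seat and cross_hole below 0.004 m and value of joint ring above 1.42 rad), for 0.2 s.
At the end, for the whole second after the job is handed in: The linchpin is home in the cross hole (centre of its collar's underside within 4 mm of the hole's mouth, shank within 0.15 rad of the hole), its ring is shut (joint above 1.42 rad) round the load pin, everything is released and at rest (all of step 2 and angle between the z axis of linchpin_seat and the z axis of cross_hole, either way round below 0.15 rad and linear speed of linchpin below 0.02 m/s); the robot touches nothing.
It fails at once if the plain pin is moved more than 15 mm (distance of plain_pin_head from where it was at the start of the episode above 0.015 m).
It fails at once if a bystander on the counter is moved more than 20 mm (distance of any of key_gauge, lever_tumbler, door_stop, nylon_spacer from where it was at the start of the episode above 0.02 m).
It also fails if it takes over 51 s, if anything falls off the work surface, if the arm or the gripper's body presses on something with over 40 N, if the wrist force passes 120 N, or if a joint passes its speed limit or range.

ROBOT

A 7-joint arm with a two-finger parallel gripper is mounted at the origin on the work surface. World frame = base frame: x ahead of the robot, y to its left, z up, the work surface at z = 0. Lengths are in m, angles in rad, forces in N, time in s.
With the tool pointing down it reaches from about 0.4 to 0.85 m from the base axis. Payload 6.9 kg.
Tool frame: the origin (TCP) lies midway between the tips of the shut fingers; the grasp point (between the pads) lies 19 mm behind it; z points along the fingers, y is the direction in which the jaws open and shut (so a half turn about z gives the same grasp; the last joint's range is limited). The gripper opens to 85 mm and grips with 20 to 120 N. Pads are 22 mm wide; open, the fingers measure 114 mm over their backs; the gripper's body (76 mm by 85 mm) begins 54 mm behind the grasp point. The pads swing forward as they close: fully open they stand 13 mm farther back than shut.
Start: joints at [-1.069, 0.507, -0.238, 1.5, 0.126, 1.149, -0.155], TCP at [0.241, 0.577, 0.231] pointing down, gripper open.
Joint ranges: [-3.08, 3.08], [-0.24, 2.05], [-1.43, 1.35], [0, 2.5], [-1.52, 4.66], [0.17, 1.96], [-2.89, 2.89]. Speed limits (rad/s): [2.39, 2.39, 3.14, 3.14, 3.14, 3.14, 3.14].

INTERFACE

Orientations are given as [roll, pitch, yaw] about the fixed x, y, z axes, in that order (R = Rz(yaw) Ry(pitch) Rx(roll)).
In Python, from cell import robot, vision, ticket gives the robot as it stands.
- The arm moves only by the shell command python3 -m jog 'ROWS' [OPENING]. ROWS is a JSON object of lists of equal length, an entry for each row: "offset": the shift along the tool's x, y, z in m, a list of three; "rot": the turn, a rotation vector about the tool's x, y, z in degrees, a list of three. A call has 1 to 12 rows; each row is the pose to reach, as a shift and turn from the pose commanded when the call began, along the tool's axes at that moment; what a row does not reach only later rows make up. A row lasts 1/8 s, in which the tool goes at most 62.5 mm and 10.7 degrees, less where a joint would pass 70% of its speed; a pose out of reach is approached as far as the arm can. A call with a gripper value outside its range is refused whole. OPENING is the finger opening in m, from 0 to 0.0854, set as the call begins (- or left out, the last holds). The fingers move at their own pace and stop on an object; the grip force is fixed at half the most. Time passes only in rows, so rows that repeat a pose let the fingers close. It gives the time, the measured TCP pose, the force and the opening at its end, in the units of the state.
- robot.get_state(): the state, without advancing time (a new reading comes with each control period).
- vision.read_camera(name): name is "side" or "top" or "wrist"; returns a dict with "img" (400x640x3 uint8, red, green, blue), "K" (3x3 intrinsics, pixels), "rvec" (rotation vector, rad) and "tvec" (3), from world to camera coordinates, as OpenCV has them. Camera axes: x right, y down, z forward; pixel columns grow to the right and rows downward; lengths in m; the calibration is good to about 2 mm. The wrist camera is an equidistant fisheye: a pixel r from the principal point sees the ray r / f radians off the axis. A picture is of the moment at which its call begins. There is no depth.
- ticket.close_job(): hands the job in, once; it reports no verdict.
Trained networks look in a picture, given as the dict that the camera call returned (one of the last four; its "shot" number tells which), for a name from the list of things; names that differ only in an ending like _2 or _b are one class to them, and where a whole thing is asked for, a point or a joint stands for the part that bears it (a point fixed in the world has none). Each returns a list of dicts, best first, with "confidence" (0 to 1); they miss things now and then, are a little off and sometimes report something else, mostly with a low value. They report only what shows in the picture. A call takes as long as a camera call.
- vision.search_frame(target, picture): "centre" ([x, y, z] in m, in the coordinates of the camera as it stood for that picture, good to about 4 mm: the middle of the surface that is visible of it).
- vision.outline_of(target, picture): "region" (400x640 bool, what is visible of it).
The state is a dict: "time_s": time; "joints": joint angles; "joint_vel": joint speeds; "joint_efforts": joint torques, N m; "tool_pos": TCP position; "ee_rot": TCP orientation; "ft_force": force on the tool from outside, world axes, zero at the start; "torque": the same for the moment, N m; "opening": opening from 0.0 (shut) to 1.0 (fully open).
Only numpy, scipy, OpenCV 4.12 (cv2) and the standard library are available. Lean on these libraries where they do the work, as an engineer would, in place of code of your own. Each camera call takes 0.05 s, during which the arm holds its last target.

## Working session

There is one attempt and no reset: what is moved stays moved. The work goes in short steps, Python scripts to look and compute and a shell command to move; the robot and the scene stay as the last step left them, time stands still between calls to the robot, and variables do not carry over. Pictures are saved under pics/ and viewed, and the job is handed in when it is done.

```bash
ls; mkdir -p pics
python3 - <<'E'
from cell import robot, vision, ticket
import cv2
s=robot.get_state()
for k in s: print(k,s[k])
for n in ["side","top","wrist"]:
    p=vision.read_camera(n)
    cv2.imwrite(f"pics/{n}0.png",p["img"][:,:,::-1])
    print(n,p["K"],p["rvec"],p["tvec"],p["shot"])
E
```

```text
pics
time_s 0.0
joints [-1.06949359  0.50835722 -0.23755204  1.50116421  0.12566022  1.14887727
 -0.15476584]
joint_vel [-0.00085158 -0.00088744  0.00035789 -0.00115928  0.0008195  -0.00119668
 -0.00127335]
joint_efforts [-8.08727327e-04 -6.20579481e+01 -2.18719952e+00 -2.49658048e+01
  1.26161464e-02  1.19242858e-02  8.36102174e-06]
tool_pos [0.24081557 0.5761865  0.23040773]
ee_rot [-3.13977242e+00 -1.77134805e-05  2.74585244e+00]
ft_force [-0.01631264 -0.17156223  0.19902679]
torque [-0.01579464 -0.0055458  -0.00947763]
opening 0.999414247996601
side [[502.4892221    0.         319.39863995]
 [  0.         502.4892221  201.41124755]
 [  0.           0.           1.        ]] [ 2.33558407 -0.27811231  0.12321762] [-0.54344384  0.22745268  1.02279931] 1
top [[494.79230519   0.         325.0509873 ]
 [  0.         494.79230519 202.65099798]
 [  0.           0.           1.        ]] [ 2.09839592 -2.14294301  0.19292233] [0.07073642 0.58608874 1.15754765] 2
wrist [[309.70691629   0.         319.88845578]
 [  0.         309.70691629 200.62273893]
 [  0.           0.           1.        ]] [-2.38135324 -1.58898932 -0.25458978] [-0.62481523 -0.04302476  0.38217919] 3
```

View pics/side0.png

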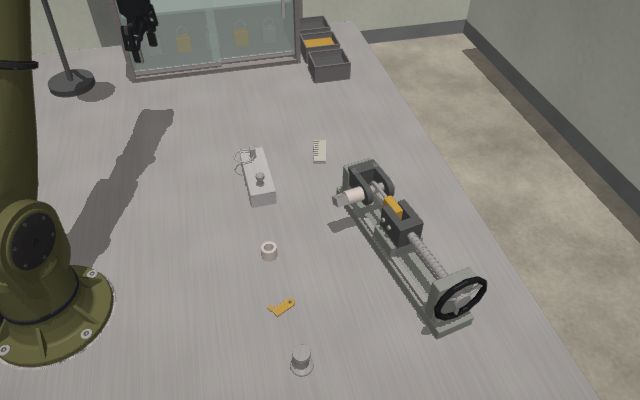

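View pics/top0.png

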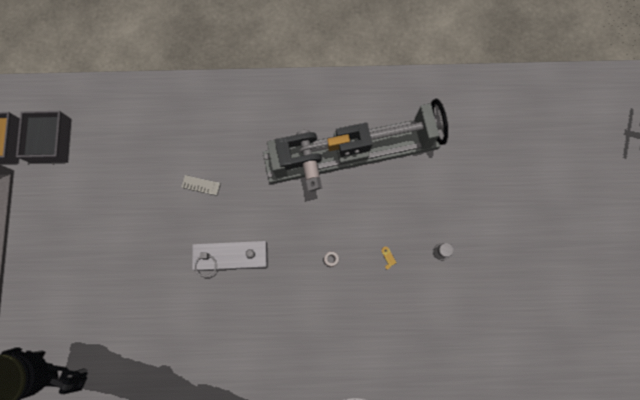

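View pics/wrist0.png

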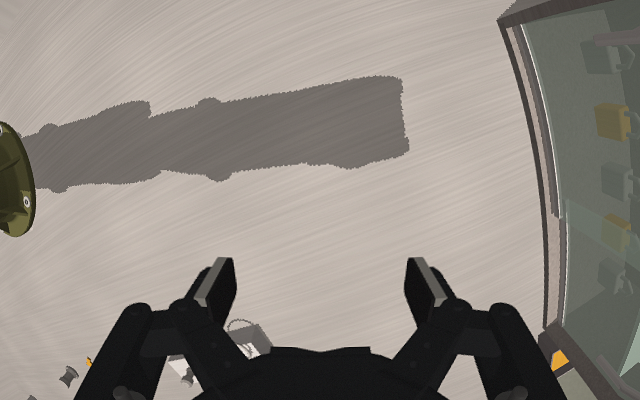

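```bash
cat > h.py <<'E'
import numpy as np, cv2
from cell import robot, vision, ticket
from scipy.spatial.transform import Rotation as R
def ext(p): return cv2.Rodrigues(np.array(p["rvec"]))[0], np.array(p["tvec"]).ravel()
def toworld(p,c):
    Rm,t=ext(p); return Rm.T@(np.array(c)-t)
def proj(p,X,fish=False):
    Rm,t=ext(p); c=Rm@np.array(X)+t; K=np.array(p["K"])
    if fish:
        r=np.hypot(c[0],c[1]); th=np.arctan2(r,c[2]); d=c[:2]/r*th
    else: d=c[:2]/c[2]
    return np.array([K[0,0]*d[0]+K[0,2],K[1,1]*d[1]+K[1,2]])
def ray(p,uv,fish=False):
    Rm,t=ext(p);K=np.array(p["K"]); d=np.array([(uv[0]-K[0,2])/K[0,0],(uv[1]-K[1,2])/K[1,1]])
    if fish:
        th=np.hypot(*d); v=np.r_[d/th*np.sin(th),np.cos(th)]
    else: v=np.r_[d,1]
    v=v/np.linalg.norm(v); return -Rm.T@t, Rm.T@v
def tri(rs):
    A=np.zeros((3,3));b=np.zeros(3)
    for o,d in rs:
        P=np.eye(3)-np.outer(d,d);A+=P;b+=P@o
    X=np.linalg.solve(A,b); return X,[np.linalg.norm((np.eye(3)-np.outer(d,d))@(X-o)) for o,d in rs]
def atz(r,z): o,d=r; return o+d*(z-o[2])/d[2]
def E2R(e): return R.from_euler('xyz',e).as_matrix()
E
cat > look.py <<'E'
from h import *
for n in ["top","side"]:
    p=vision.read_camera(n)
    for t in ["cross_hole","load_pin_end","tester","stand","linchpin_head","linchpin_seat","ring_far","plain_pin_head","key_gauge","lever_tumbler","door_stop","nylon_spacer"]:
        for d in vision.search_frame(t,p)[:2]:
            w=toworld(p,d["centre"]); print(n,t,round(d["confidence"],2),w.round(4),proj(p,w).round(1))
    img=p["img"]
    for nm,c in (("stand",(230,255) if n=="top" else (255,170)),("pin",(312,180) if n=="top" else (355,195))):
        x0,y0=c[0]-50,c[1]-38
        cv2.imwrite(f"pics/{n}_{nm}.png",cv2.resize(img[y0:y0+75,x0:x0+100,::-1],None,fx=8,fy=8,interpolation=cv2.INTER_CUBIC))
E
python3 look.py
```

```text
top cross_hole 0.88 [0.6483 0.0892 0.1127] [311.3 173.1]
top load_pin_end 0.59 [0.6545 0.0928 0.1131] [309.7 170.5]
top tester 0.68 [ 0.7234 -0.0107  0.1042] [352.5 142.7]
top stand 0.88 [0.4626 0.2881 0.0417] [231.7 256.1]
top linchpin_head 0.56 [0.4598 0.3443 0.0486] [207.9 257.5]
top linchpin_seat 0.6 [0.4522 0.345  0.052 ] [207.2 260.6]
top key_gauge 0.71 [0.6525 0.3748 0.0052] [201.9 184.1]
top lever_tumbler 0.59 [ 0.4527 -0.0967  0.0057] [388.4 258. ]
top door_stop 0.73 [ 0.4621 -0.2283  0.0542] [445.4 251.4]
top nylon_spacer 0.69 [0.4521 0.0435 0.031 ] [332.3 258.7]
side cross_hole 0.59 [0.6506 0.0792 0.1069] [351.1 197.5]
side load_pin_end 0.68 [0.6518 0.0821 0.1085] [351.3 196. ]
side tester 0.66 [ 0.7321 -0.0581  0.091 ] [406.9 241.4]
side tester 0.18 [ 0.4691 -0.2377  0.0399] [302.2 358.5]
side stand 0.86 [0.4655 0.2643 0.042 ] [258.  177.9]
side linchpin_head 0.63 [0.459  0.3455 0.0498] [250.5 155.8]
side linchpin_seat 0.44 [0.4601 0.3425 0.0529] [251.  155.5]
side ring_far 0.63 [0.4387 0.3372 0.0517] [243.  158.3]
side plain_pin_head 0.36 [ 0.4683 -0.2375  0.0373] [301.8 359.3]
side key_gauge 0.78 [0.6485 0.3768 0.0013] [318.5 152.3]
side lever_tumbler 0.64 [0.4678 0.2342 0.0651] [260.  178.7]
side lever_tumbler 0.52 [ 0.4557 -0.0979  0.0088] [281.5 306. ]
side door_stop 0.77 [ 0.4694 -0.24    0.0376] [302.6 360.3]
side door_stop 0.44 [0.65   0.0786 0.1094] [351.  196.9]
side nylon_spacer 0.69 [0.4568 0.035  0.0213] [270.6 253. ]
```

View pics/top_stand.png

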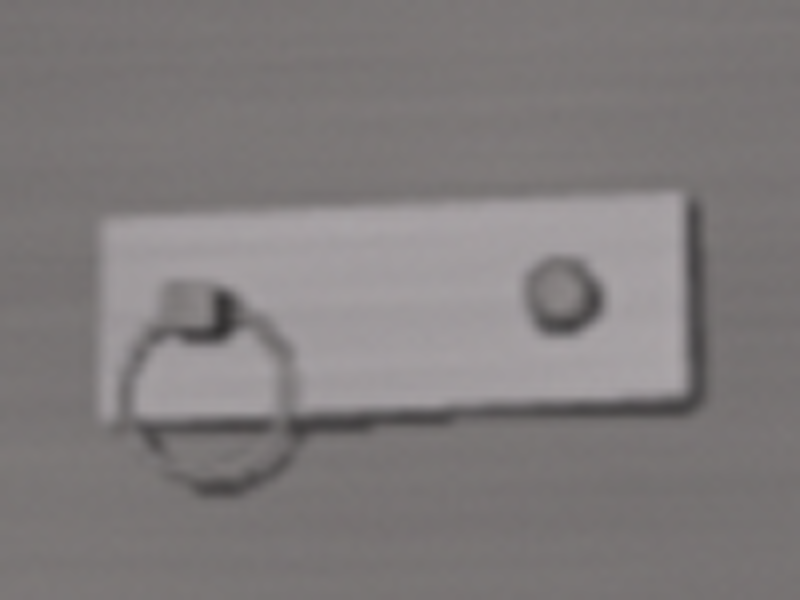

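View pics/side_stand.png

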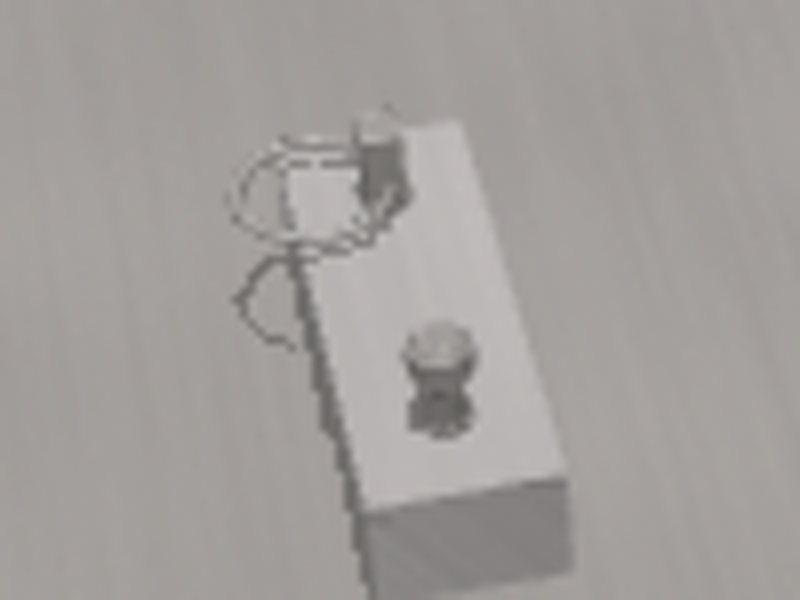

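View pics/top_pin.png

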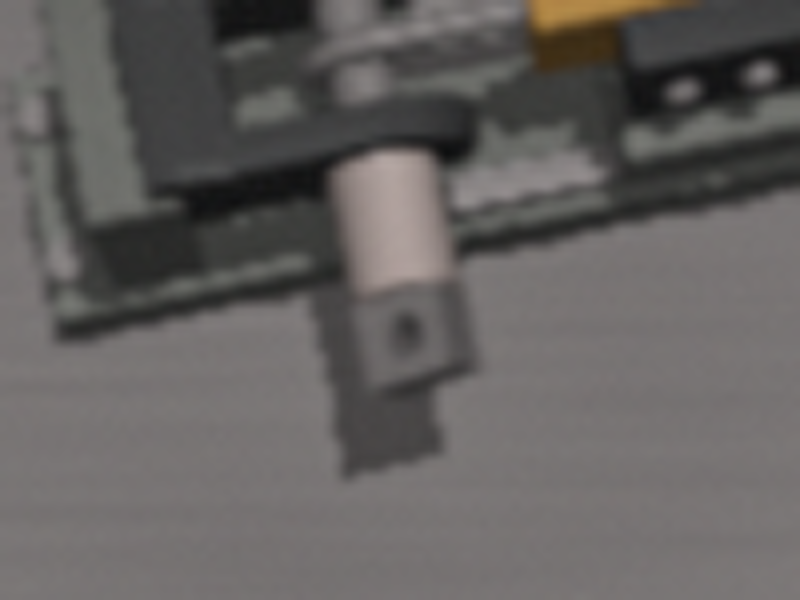

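View pics/side_pin.png

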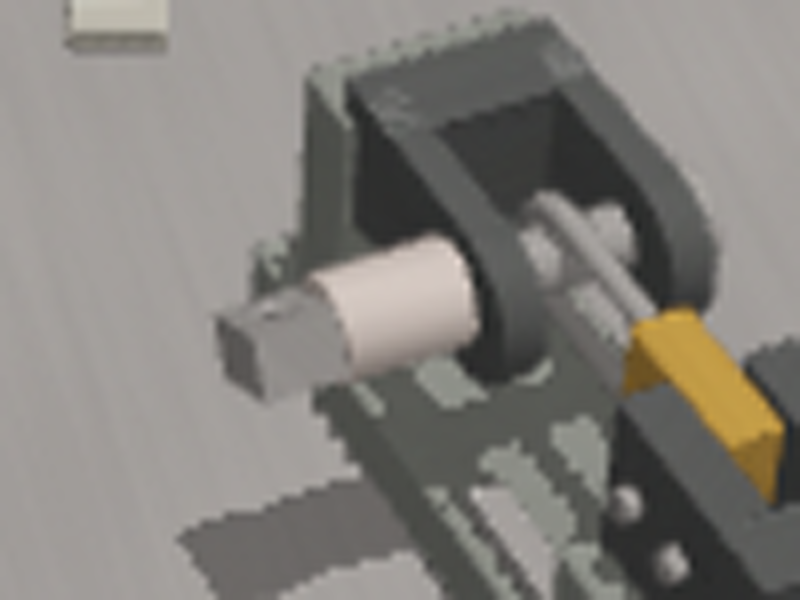

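Run:
```python
from h import *
p=vision.read_camera("top"); s=vision.read_camera("side"); w=vision.read_camera("wrist")
f=lambda x,y,o:((x+.5)/8-.5+o[0],(y+.5)/8-.5+o[1])
T=(180,217);S=(205,132)
c=[atz(ray(p,f(x,y,T)),.042) for x,y in [(100,218),(690,192),(690,402),(100,425)]]
print(np.array(c).round(4)); print("ctr",np.mean(c,0), "len",np.linalg.norm(c[1]-c[0]),np.linalg.norm(c[3]-c[0]))
c2=[atz(ray(s,f(x,y,S)),.042) for x,y in [(460,122),(565,475),(368,512)]]
print(np.array(c2).round(4), "ctr",(c2[0]+c2[2])/2)
ht=tri([ray(p,f(190,305,T)),ray(s,f(378,128,S))]);print("headtop",ht)
kt=tri([ray(p,f(563,290,T)),ray(s,f(440,340,S))]);print("knobtop",kt)
rc=tri([ray(p,f(222,490,T)),ray(s,f(232,200,S))]);print("far",rc)
T=(262,142);S=(305,157)
print("hole",tri([ray(p,f(406,332,T)),ray(s,f(290,308,S))]))
# camera in tool frame
st=robot.get_state();Rt=E2R(st["ee_rot"]);Rm,t=ext(w)
print("cam in tool",Rt.T@(-Rm.T@t-st["tool_pos"]),"\n",(Rt.T@Rm.T).round(3)); print(Rt.round(3))
```

```text
[[0.4946 0.3856 0.042 ]
 [0.4988 0.2052 0.042 ]
 [0.435  0.2051 0.042 ]
 [0.4318 0.3837 0.042 ]]
ctr [0.46504429 0.29489813 0.042     ] len 0.1804675802179294 0.0628531432557859
[[0.4951 0.3853 0.042 ]
 [0.499  0.2077 0.042 ]
 [0.4385 0.2054 0.042 ]] ctr [0.46681745 0.29538419 0.042     ]
headtop (array([0.46497797, 0.34970902, 0.07246887]), [np.float64(0.00016148481254851064), np.float64(0.00016148481254857764)])
knobtop (array([0.46740825, 0.23835747, 0.07658043]), [np.float64(0.0008325240619987144), np.float64(0.0008325240619988284)])
far (array([0.41328323, 0.34254625, 0.05761589]), [np.float64(0.0023726400245023056), np.float64(0.0023726400245023356)])
hole (array([0.62660452, 0.08705479, 0.11159073]), [np.float64(0.002224141490329742), np.float64(0.0022241414903298048)])
cam in tool [ 0.08064327  0.00065204 -0.14450387] 
 [[ 0.002 -0.949 -0.315]
 [ 1.     0.002  0.   ]
 [ 0.    -0.315  0.949]]
[[-0.923  0.386 -0.   ]
 [ 0.386  0.923 -0.   ]
 [ 0.    -0.    -1.   ]]
```

```bash
python3 -m jog '{"offset":[[-0.285,-0.127,0],[-0.285,-0.127,0],[-0.285,-0.127,0.02],[-0.285,-0.127,0.04],[-0.285,-0.127,0.06],[-0.285,-0.127,0.07],[-0.285,-0.127,0.07],[-0.285,-0.127,0.07]],"rot":[[0,0,-10],[0,0,-20],[0,0,-22.5],[0,0,-22.5],[0,0,-22.5],[0,0,-22.5],[0,0,-22.5],[0,0,-22.5]]}'
cat > w.py <<'E'
from h import *; import sys
w=vision.read_camera("wrist");cv2.imwrite(f"pics/{sys.argv[1]}.png",w["img"][:,:,::-1])
s=robot.get_state();print(s["time_s"],s["tool_pos"],s["ee_rot"],s["ft_force"])
import pickle;pickle.dump((w,s),open(f"{sys.argv[1]}.pkl","wb"))
E
python3 w.py w1
```

```text
time_s: 2.6
tool_pos: [0.4539, 0.3518, 0.1621]
ee_rot: [3.14, 0.0, 3.141]
ft_force: [-0.2, 0.5, -0.6]
opening: 0.998
2.65 [0.45393758 0.35188764 0.162345  ] [3.13967042e+00 6.55019199e-04 3.14155945e+00] [0.74930144 0.88187401 0.25760563]
```

View pics/w1.png

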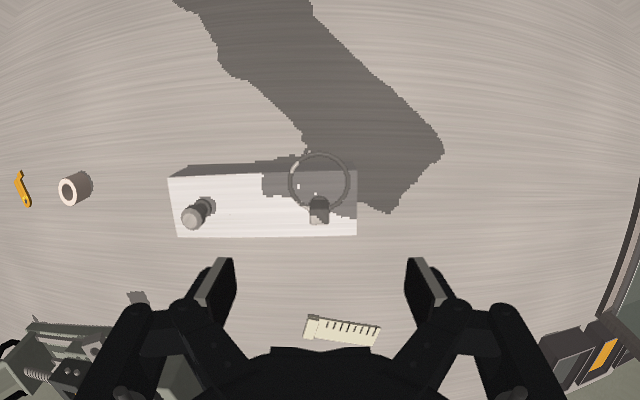

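Run:
```python
from h import *;import pickle
w,s=pickle.load(open("w1.pkl","rb"))
cv2.imwrite("pics/w1z.png",cv2.resize(w["img"][140:245,260:380,::-1],None,fx=5,fy=5,interpolation=cv2.INTER_CUBIC))
```

```text
(no output)
```

View pics/w1z.png

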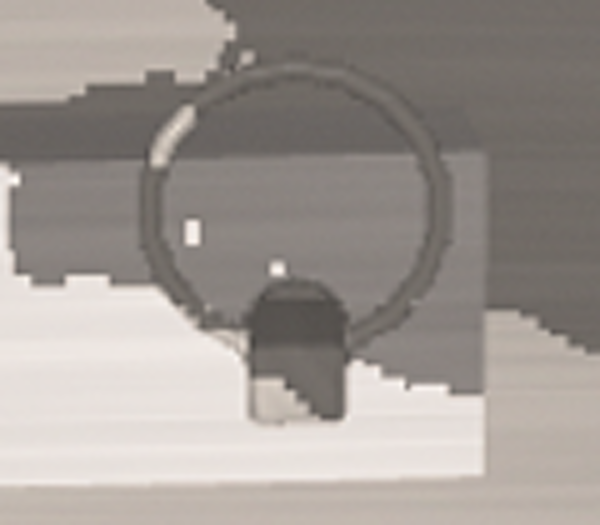

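Run:
```python
from h import *;import pickle
w,s=pickle.load(open("w1.pkl","rb"))
f=lambda x,y:((x+.5)/5-.5+260,(y+.5)/5-.5+140)
h=np.array([atz(ray(w,f(*q),True),.073) for q in [(248,345),(346,345),(346,421),(250,421)]]);print(h.round(4),h.mean(0))
for q,z in [((298,69),.05),((146,205),.05),((446,205),.05),((485,152),.042),((484,475),.042)]: print(q,atz(ray(w,f(*q),True),z).round(4))
print(s["tool_pos"])
```

```text
[[0.4578 0.3439 0.073 ]
 [0.4578 0.3596 0.073 ]
 [0.471  0.3598 0.073 ]
 [0.471  0.3441 0.073 ]] [0.46440704 0.35182945 0.073     ]
(298, 69) [0.417  0.3519 0.05  ]
(146, 205) [0.4406 0.3258 0.05  ]
(446, 205) [0.4406 0.3773 0.05  ]
(485, 152) [0.433  0.3847 0.042 ]
(484, 475) [0.4951 0.387  0.042 ]
[0.45393758 0.35188764 0.162345  ]
```

```bash
python3 -m jog '{"offset":[[-0.011,0,0.03],[-0.011,0,0.06],[-0.011,0,0.085],[-0.011,0,0.1],[-0.011,0,0.106],[-0.011,0,0.106]],"rot":[[0,0,0],[0,0,0],[0,0,0],[0,0,0],[0,0,0],[0,0,0]]}'
python3 w.py w2
```

```text
time_s: 3.4
tool_pos: [0.466, 0.3501, 0.0557]
ee_rot: [3.141, 0.0, 3.139]
ft_force: [-0.1, 0.0, 0.2]
opening: 1.003
3.45 [0.46622017 0.35013918 0.05603549] [3.14083192e+00 8.84975910e-04 3.13880075e+00] [-0.31277358 -0.42918604  0.79147083]
```

View pics/w2.png

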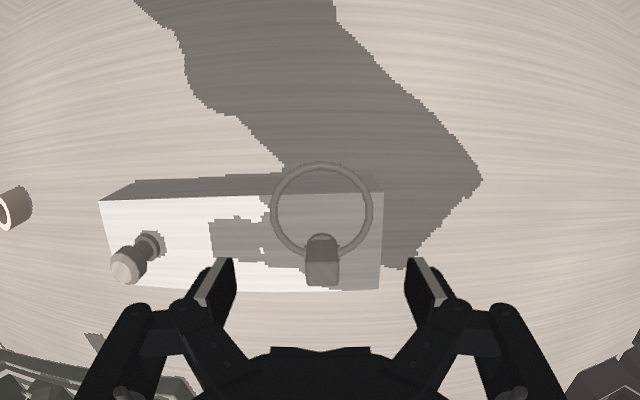

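```bash
python3 -m jog '{"offset":[[0,0,0],[0,0,0],[0,0,0],[0,0,0],[0,0,0],[0,0,0],[0,0,0]],"rot":[[0,0,0],[0,0,0],[0,0,0],[0,0,0],[0,0,0],[0,0,0],[0,0,0]]}' 0
python3 w.py w3
```

```text
time_s: 4.32
tool_pos: [0.4662, 0.3497, 0.0556]
ee_rot: [3.141, 0.0, 3.138]
ft_force: [0.5, -1.1, 5.2]
opening: 0.168
4.375 [0.46618221 0.34967687 0.05553941] [3.14133432e+00 4.56760701e-04 3.13846779e+00] [ 0.23905068 -0.78457543  4.88709901]
```

View pics/w3.png

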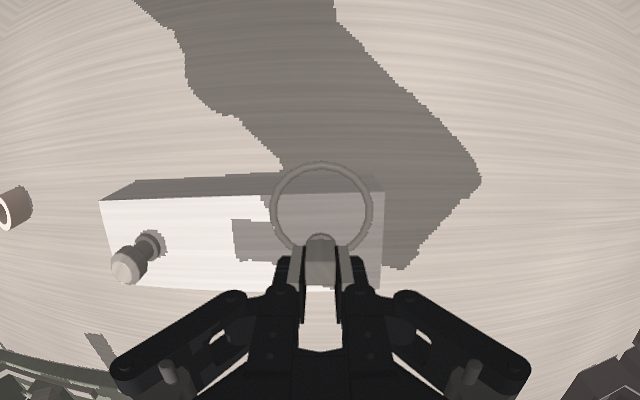

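```bash
cat > tgt.py <<'E'
from h import *
def holeR(psi,tilt):  # psi deg: yaw of hole y from world x ; tilt deg to left
    y=np.array([np.cos(np.radians(psi)),np.sin(np.radians(psi)),0]); l=np.array([-y[1],y[0],0])
    z=np.cos(np.radians(tilt))*np.array([0,0,1])+np.sin(np.radians(tilt))*l
    return np.c_[np.cross(y,z),y,z]
def toolR(H): return np.c_[-H[:,1],-H[:,0],-H[:,2]]
def move(R0,p0,R1,p1):
    print("offset",(R0.T@(np.array(p1)-p0)).round(4),"rot",np.degrees(R.from_matrix(R0.T@R1).as_rotvec()).round(2))
E
python3 - <<'E'
from tgt import *
s=robot.get_state();R0=E2R(s["ee_rot"])
move(R0,s["tool_pos"],toolR(holeR(13,32)),[.60,.20,.25])
E
python3 -m jog '{"offset":[[0,0,-0.01],[0,0,-0.03],[0,0,-0.06],[0,0,-0.1],[0,0,-0.14]],"rot":[[0,0,0],[0,0,0],[0,0,0],[0,0,0],[0,0,0]]}'
```

```text
offset [-0.1344 -0.1492 -0.1944] rot [ 31.87  -3.65 -12.84]
time_s: 5.0
tool_pos: [0.4654, 0.3491, 0.1964]
ee_rot: [-3.141, -0.001, 3.139]
ft_force: [-0.0, 0.6, -0.6]
opening: 0.167
```

Lifted. Now move to a viewing pose near the load pin.

```bash
python3 -m jog '{"offset":[[-0.04,-0.04,-0.03],[-0.08,-0.08,-0.055],[-0.12,-0.12,-0.055],[-0.134,-0.149,-0.055],[-0.134,-0.149,-0.055],[-0.134,-0.149,-0.055]],"rot":[[9,-1,-4],[18,-2,-7],[26,-3,-10.5],[32,-3.7,-13],[32,-3.7,-13],[32,-3.7,-13]]}'
python3 w.py w4
```

```text
time_s: 5.75
tool_pos: [0.5988, 0.2014, 0.2503]
ee_rot: [-2.584, -0.001, -2.912]
ft_force: [-0.1, 0.8, -1.0]
opening: 0.166
5.8 [0.59892521 0.20135537 0.2506769 ] [-2.58361572e+00 -5.38555645e-05 -2.91187506e+00] [-0.52826356 -0.0435295  -0.72898862]
```

View pics/w4.png

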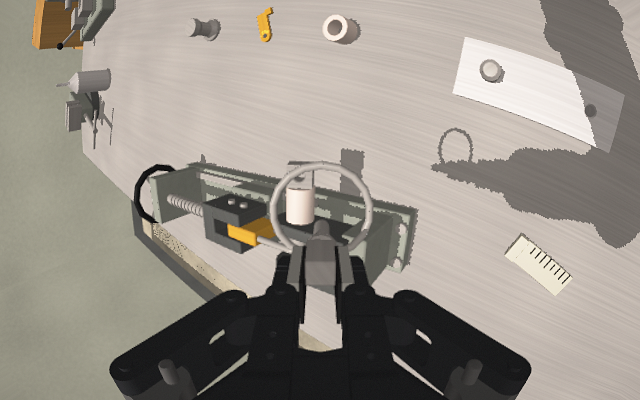

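```bash
python3 -m jog '{"offset":[[-0.03,0.01,0.02],[-0.04,0.015,0.03],[-0.04,0.015,0.03]],"rot":[[0,0,0],[0,0,0],[0,0,0]]}'
python3 w.py w5
python3 - <<'E'
from h import *;import pickle
w,s=pickle.load(open("w5.pkl","rb"))
cv2.imwrite("pics/w5z.png",cv2.resize(w["img"][100:240,230:390,::-1],None,fx=5,fy=5,interpolation=cv2.INTER_CUBIC)[:600])
E
```

```text
time_s: 6.18
tool_pos: [0.6387, 0.206, 0.216]
ee_rot: [-2.581, -0.002, -2.913]
ft_force: [0.2, -0.1, -2.3]
opening: 0.162
6.225 [0.63856714 0.20622739 0.21682524] [-2.58117581e+00 -1.58610351e-03 -2.91225019e+00] [-0.20509489 -0.11568755 -1.03503298]
```

View pics/w5z.png

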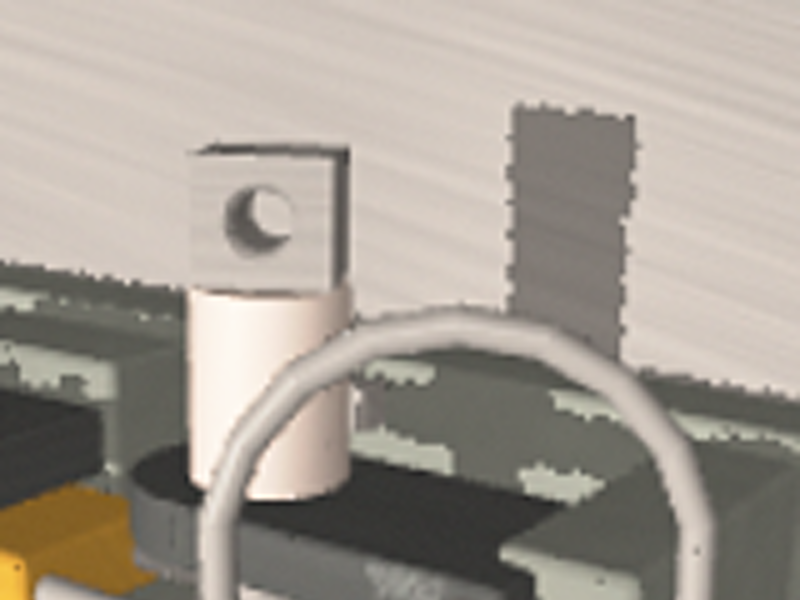

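```bash
cat > fit.py <<'E'
from tgt import *;import pickle
from scipy.optimize import least_squares
w,s=pickle.load(open("w5.pkl","rb"))
f=lambda x,y:np.array(((x+.5)/5-.5+230,(y+.5)/5-.5+100))
obs=[((190,150),(14,-13,0)),((333,157),(-14,-13,0)),((333,290),(-14,13,0)),((190,285),(14,13,0)),((349,148),(-14,-13,-20)),((205,146),(14,-13,-20)),((258,221),(0,0,0))]
def res(v,zw=1,full=False):
    H=holeR(v[0],v[1]);M=v[2:5]
    r=[proj(w,M+H@(np.array(q)/1000),True)-f(*a) for a,q in obs]
    if full: return np.array(r)
    ax=M-.01*H[:,2]
    return np.r_[np.ravel(r),zw*(ax[2]-.1)/.001]
for zw in (0,.5,3):
    o=least_squares(res,[13,32,.63,.087,.108],args=(zw,));print(zw,o.x.round(4),o.cost, "axis z",o.x[4]-.01*np.cos(np.radians(o.x[1])))
v=o.x;print(res(v,1,True).round(2));H=holeR(v[0],v[1]);M=v[2:5]
np.save("hole.npy",v)
for n in ("top","side"):
    p=vision.read_camera(n);img=p["img"]
    x0,y0=(290,160) if n=="top" else (325,175)
    z=cv2.resize(img[y0:y0+45,x0:x0+60,::-1],None,fx=12,fy=12,interpolation=cv2.INTER_CUBIC)
    for q in [(14,-13,0),(-14,-13,0),(-14,13,0),(14,13,0),(-14,-13,-20),(14,-13,-20),(14,13,-20),(0,0,0)]:
        u=proj(p,M+H@(np.array(q)/1000)); u=((u-[x0,y0]+.5)*12-.5).astype(int); cv2.circle(z,tuple(int(a) for a in u),4,(0,0,255),-1)
    cv2.imwrite(f"pics/{n}_fit.png",z)
E
python3 fit.py
```

```text
0 [11.2138 29.7352  0.625   0.0889  0.1096] 1.4353716509604821 axis z 0.10095501963159328
0.5 [11.1802 29.7844  0.6253  0.0883  0.1088] 1.4510830425875672 axis z 0.10013122086405303
3 [11.175  29.7919  0.6253  0.0882  0.1087] 1.4534946487596698 axis z 0.10000420038775922
[[-0.21  0.78]
 [ 0.13 -0.11]
 [-0.27 -0.01]
 [-0.09  0.2 ]
 [-0.79 -0.5 ]
 [ 0.8  -0.59]
 [ 0.46  0.16]]
```

```bash
python3 -c "
import cv2,numpy as np
cv2.imwrite('pics/fit2.png',np.hstack([cv2.resize(cv2.imread(f'pics/{n}_fit.png'),(400,300)) for n in ('top','side')]))"
```

```text
(no output)
```

View pics/fit2.png

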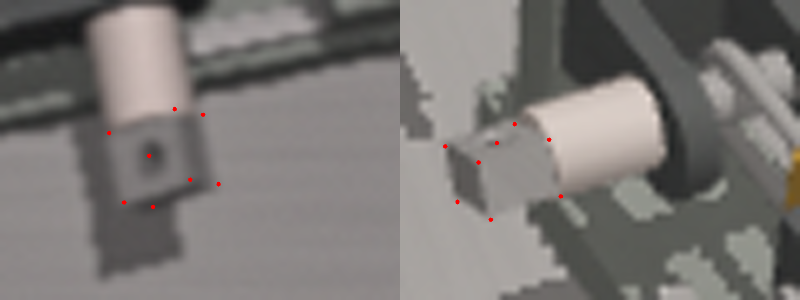

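Run:
```python
from h import *;import pickle
w,s=pickle.load(open("w5.pkl","rb"))
cv2.imwrite("pics/w5h.png",cv2.resize(w["img"][155:285,250:390,::-1],None,fx=4.5,fy=4.5,interpolation=cv2.INTER_CUBIC))
Rt=E2R(s["ee_rot"]);P=np.array(s["tool_pos"])
for nm,q in {"far":(48,0,5.5),"ringL":(23,-25,5.5),"ringR":(23,25,5.5),"topface-c":(0,0,-17.5),"tf1":(7,-8,-17.5),"tf2":(7,8,-17.5),"tip":(0,0,47.5),"tcp":(0,0,0)}.items():
    u=proj(w,P+Rt@(np.array(q)/1000),True); print(nm,u.round(1),((u-[250,155])*4.5).round())
```

```text
far [321.  167.1] [319.  54.]
ringL [272.7 214.5] [102. 268.]
ringR [369.  214.6] [535. 268.]
topface-c [320.8 276.7] [319. 548.]
tf1 [303.8 264. ] [242. 491.]
tf2 [338.  264.1] [396. 491.]
tip [320.6 224.3] [318. 312.]
tcp [320.8 259. ] [318. 468.]
```

View pics/w5h.png

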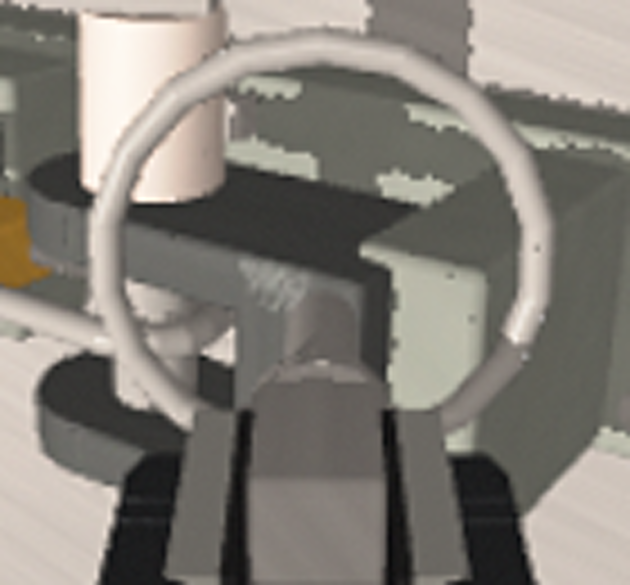

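```bash
cat > go.py <<'E'
from tgt import *;import sys
v=np.load("hole.npy");H=holeR(v[0],v[1]);M=v[2:5]
s=robot.get_state();R0=E2R(s["ee_rot"]);R1=toolR(H)
for h in map(float,sys.argv[1:]):
    P=M+H[:,2]*h-R1@np.array([.0011,.0002,.0135]);print(h,P.round(4));move(R0,s["tool_pos"],R1,P)
E
python3 go.py .046 .0 ; cat hole.npy | tail -c 40 | od -f | head -1 >/dev/null
```

```text
0.046 [0.6207 0.1173 0.1604]
offset [ 0.0378 -0.0396  0.0925] rot [-2.3   1.02  1.71]
0.0 [0.6251 0.0948 0.1205]
offset [ 0.0386 -0.0378  0.1385] rot [-2.3   1.02  1.71]
```

```bash
python3 -m jog '{"offset":[[0.02,-0.02,0.03],[0.038,-0.04,0.06],[0.038,-0.04,0.085],[0.038,-0.04,0.092],[0.038,-0.04,0.092]],"rot":[[-2.3,1,1.7],[-2.3,1,1.7],[-2.3,1,1.7],[-2.3,1,1.7],[-2.3,1,1.7]]}'
python3 w.py w6; python3 go.py .046 .0;python3 - <<'E'
from h import *;import pickle
w,s=pickle.load(open("w6.pkl","rb"))
cv2.imwrite("pics/w6z.png",cv2.resize(w["img"][140:270,250:400,::-1],None,fx=4.5,fy=4.5,interpolation=cv2.INTER_CUBIC))
E
```

```text
time_s: 6.95
tool_pos: [0.621, 0.1176, 0.1608]
ee_rot: [-2.621, 0.0, -2.946]
ft_force: [0.8, 1.0, -0.7]
opening: 0.171
7.0 [0.62118299 0.11812526 0.16099753] [-2.62170091e+00  6.26737078e-04 -2.94513060e+00] [-0.19013711  0.39137583 -0.64557468]
0.046 [0.6207 0.1173 0.1604]
offset [ 0.0006 -0.0004  0.0009] rot [0.   0.07 0.05]
0.0 [0.6251 0.0948 0.1205]
offset [ 0.0007 -0.0004  0.0469] rot [0.   0.07 0.05]
```

View pics/w6z.png

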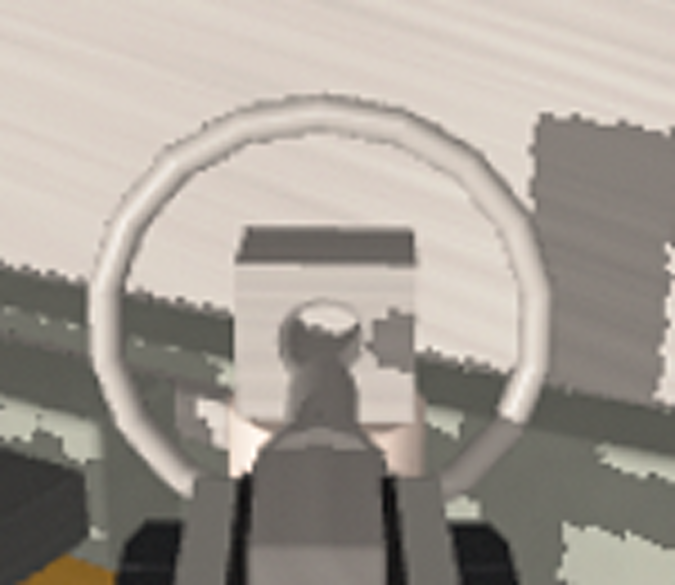

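Run:
```python
from tgt import *;import pickle
w,s=pickle.load(open("w6.pkl","rb"))
v=np.load("hole.npy");H=holeR(v[0],v[1]);M=v[2:5]
Rt=E2R(s["ee_rot"]);P=np.array(s["tool_pos"])
z=cv2.resize(w["img"][140:270,250:400,::-1],None,fx=4.5,fy=4.5,interpolation=cv2.INTER_CUBIC)
def d(X,c,r=2):
    u=(proj(w,X,True)-[250,140]+.5)*4.5-.5; cv2.circle(z,(int(round(u[0])),int(round(u[1]))),r,c,-1); return u.round(1)
for a in np.linspace(0,2*np.pi,40):
    d(M+H@[.006*np.cos(a),.006*np.sin(a),0],(0,0,255))
    d(P+Rt@[.0011+.005*np.cos(a),.0002+.005*np.sin(a),.0135+.029],(0,255,0))
    d(P+Rt@[.0011+.025+.0*0-.002+.025*np.cos(a),.0002+.025*np.sin(a),.0055],(255,0,0))
for q in [(14,-13,0),(-14,-13,0),(-14,13,0),(14,13,0),(-14,-13,-20),(14,-13,-20)]: d(M+H@(np.array(q)/1000),(0,200,255),3)
cv2.imwrite("pics/w6o.png",z)
```

```text
(no output)
```

View pics/w6o.png

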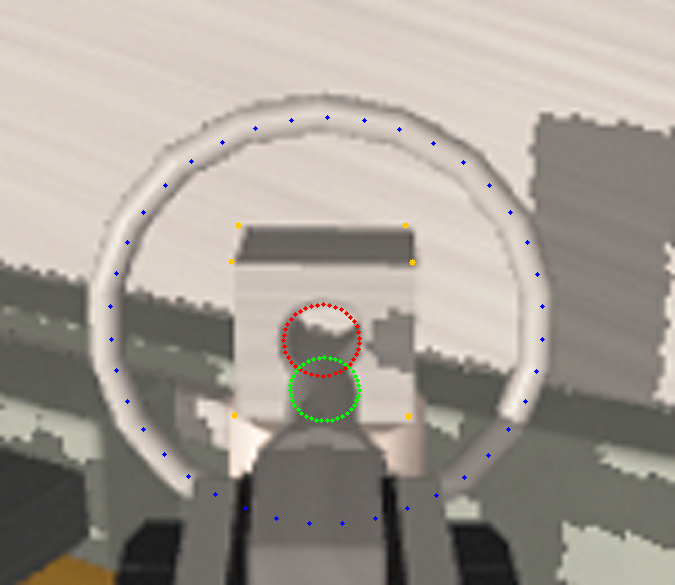

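```bash
python3 -m jog '{"offset":[[0.0003,-0.0003,0.006],[0.0003,-0.0003,0.012],[0.0003,-0.0003,0.016],[0.0003,-0.0003,0.02],[0.0003,-0.0003,0.02]],"rot":[[0,0,0],[0,0,0],[0,0,0],[0,0,0],[0,0,0]]}'
python3 go.py 0; python3 w.py w7;python3 - <<'E'
from h import *;import pickle
w,s=pickle.load(open("w7.pkl","rb"))
cv2.imwrite("pics/w7z.png",cv2.resize(w["img"][140:270,250:400,::-1],None,fx=4.5,fy=4.5,interpolation=cv2.INTER_CUBIC))
E
```

```text
time_s: 7.62
tool_pos: [0.6226, 0.1066, 0.1427]
ee_rot: [-2.621, -0.001, -2.946]
ft_force: [0.6, 0.3, -1.0]
opening: 0.168
0.0 [0.6251 0.0948 0.1205]
offset [-0.0003  0.0006  0.0252] rot [-0.05 -0.05  0.04]
7.675 [0.62258483 0.10668615 0.14285371] [-2.62081130e+00 -8.53611046e-04 -2.94636977e+00] [ 0.0246134   0.81272806 -1.3185995 ]
```

View pics/w7z.png

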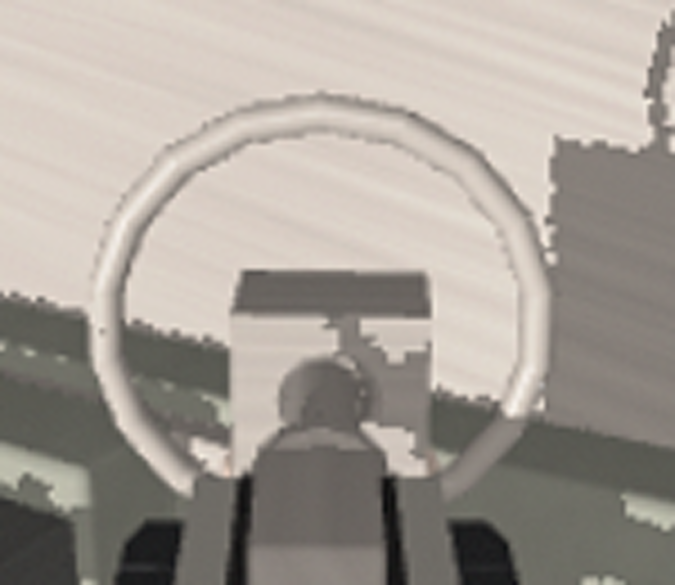

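```bash
python3 -m jog '{"offset":[[0,0.0003,0.006],[0,0.0003,0.011],[0,0.0003,0.016],[0,0.0003,0.02],[0,0.0003,0.02]],"rot":[[0,0,0],[0,0,0],[0,0,0],[0,0,0],[0,0,0]]}'
python3 go.py 0
```

```text
time_s: 8.3
tool_pos: [0.6244, 0.0972, 0.125]
ee_rot: [-2.621, -0.001, -2.946]
ft_force: [-0.4, 2.0, -3.5]
opening: 0.171
0.0 [0.6251 0.0948 0.1205]
offset [-0.0003  0.0001  0.0052] rot [-0.03 -0.04  0.04]
```

```bash
python3 -m jog '{"offset":[[0,0,0.002],[0,0,0.004],[0,0,0.005],[0,0,0.0055],[0,0,0.0055]],"rot":[[0,0,0],[0,0,0],[0,0,0],[0,0,0],[0,0,0]]}'
python3 go.py 0;python3 w.py w8;python3 - <<'E'
from h import *;import pickle
w,s=pickle.load(open("w8.pkl","rb"))
cv2.imwrite("pics/w8z.png",cv2.resize(w["img"][140:270,250:400,::-1],None,fx=4.5,fy=4.5,interpolation=cv2.INTER_CUBIC))
E
```

```text
time_s: 8.93
tool_pos: [0.625, 0.0952, 0.1213]
ee_rot: [-2.621, 0.0, -2.946]
ft_force: [-2.3, 5.1, 2.5]
opening: 0.169
0.0 [0.6251 0.0948 0.1205]
offset [-0.      0.0001  0.0009] rot [-0.02  0.03  0.03]
8.975 [0.62505554 0.09525082 0.12129466] [-2.62139963e+00  1.93576301e-04 -2.94575303e+00] [-2.39429991  4.63395725  2.90127459]
```

View pics/w8z.png

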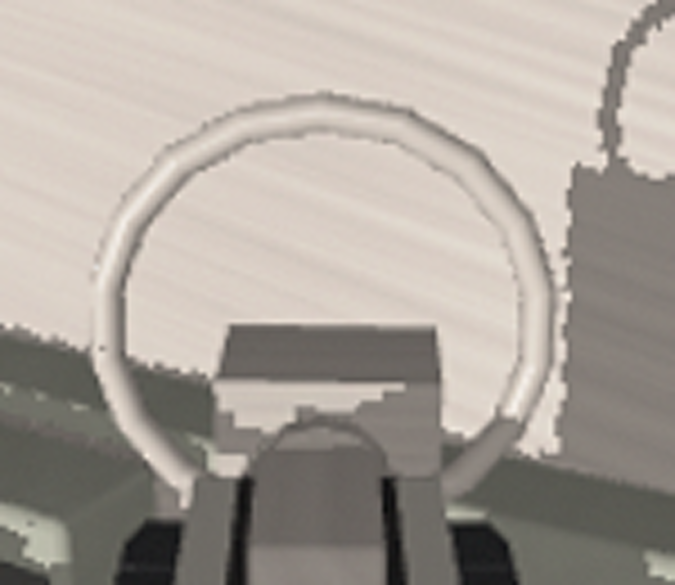

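```bash
python3 -m jog '{"offset":[[0,0,0.001],[0,0,0.002],[0,0,0.002],[0,0,0.002]],"rot":[[0,0,0],[0,0,0],[0,0,0],[0,0,0]]}'
python3 go.py 0
```

```text
time_s: 9.48
tool_pos: [0.6252, 0.0952, 0.1211]
ee_rot: [-2.622, 0.002, -2.945]
ft_force: [-6.8, 8.6, 13.9]
opening: 0.167
0.0 [0.6251 0.0948 0.1205]
offset [0.0002 0.     0.0007] rot [0.   0.11 0.02]
```

```bash
python3 -m jog '{"offset":[[0,0,-0.0025],[0,0,-0.0025],[0,0,-0.0025],[0,0,-0.0025],[0,0,-0.02],[0,0,-0.05],[0,0,-0.06],[0,0,-0.06]],"rot":[[0,0,0],[0,0,0],[0,0,0],[0,0,0],[0,0,0],[0,0,0],[0,0,0],[0,0,0]]}' 0.05
python3 go.py 0;python3 w.py w9;python3 - <<'E'
from tgt import *;import pickle
w,s=pickle.load(open("w9.pkl","rb"))
v=np.load("hole.npy");H=holeR(v[0],v[1]);M=v[2:5]
z=cv2.resize(w["img"][130:270,250:400,::-1],None,fx=4.2,fy=4.2,interpolation=cv2.INTER_CUBIC)
def d(X,c,r=2):
    u=(proj(w,X,True)-[250,130]+.5)*4.2-.5; cv2.circle(z,(int(round(u[0])),int(round(u[1]))),r,c,-1)
for a in np.linspace(0,2*np.pi,40): d(M+H@[.025*np.cos(a),-.023+.025*np.sin(a),.008],(255,0,0))
for q in [(8,-7,31),(-8,-7,31),(8,7,31),(-8,7,31),(14,-13,0),(-14,-13,0)]: d(M+H@(np.array(q)/1000),(0,0,255),3)
cv2.imwrite("pics/w9o.png",z)
E
```

```text
time_s: 10.48
tool_pos: [0.6197, 0.1235, 0.1719]
ee_rot: [-2.621, 0.001, -2.945]
ft_force: [0.5, -1.2, -0.3]
opening: 0.582
0.0 [0.6251 0.0948 0.1205]
offset [0.0004 0.0002 0.0591] rot [-0.02  0.09  0.02]
10.525 [0.61945316 0.12267498 0.17109964] [-2.62049368e+00 -2.90588683e-04 -2.94618404e+00] [ 0.26872963  0.57185109 -0.68062626]
```

View pics/w9o.png

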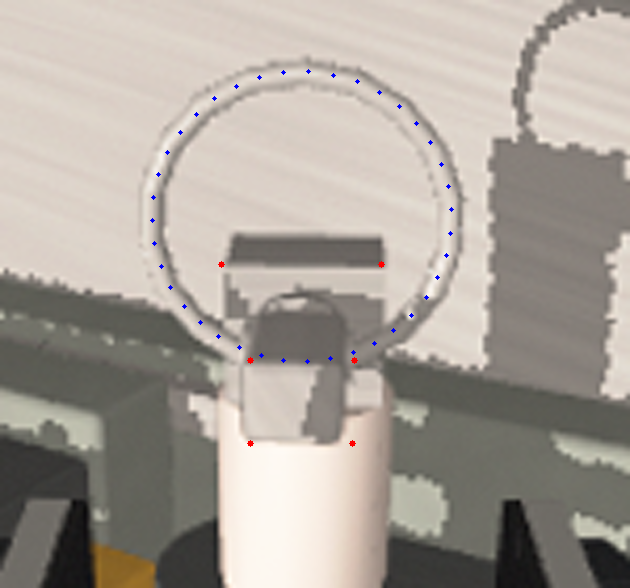

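```bash
python3 -m jog '{"offset":[[0.02,0,0],[0.042,0,0],[0.042,0,0.01],[0.042,0,0.03],[0.042,0,0.045],[0.042,0,0.052],[0.042,0,0.052]],"rot":[[0,0,0],[0,0,0],[0,0,0],[0,0,0],[0,0,0],[0,0,0],[0,0,0]]}' 0
python3 go.py 0;python3 w.py w10
python3 - <<'E'
from h import *
p=vision.read_camera("side")
cv2.imwrite("pics/s10.png",cv2.resize(p["img"][150:230,300:400,::-1],None,fx=7,fy=7,interpolation=cv2.INTER_CUBIC))
E
```

```text
time_s: 11.4
tool_pos: [0.5833, 0.0888, 0.1255]
ee_rot: [-2.62, -0.001, -2.947]
ft_force: [-0.9, -0.6, -0.4]
opening: -0.0
0.0 [0.6251 0.0948 0.1205]
offset [-0.0422  0.0005  0.0053] rot [-0.07 -0.08  0.03]
11.45 [0.58348469 0.08933856 0.12593098] [-2.62073112e+00 -6.12009505e-04 -2.94633167e+00] [-0.13528705 -0.27178439 -0.32087195]
```

View pics/w10.png

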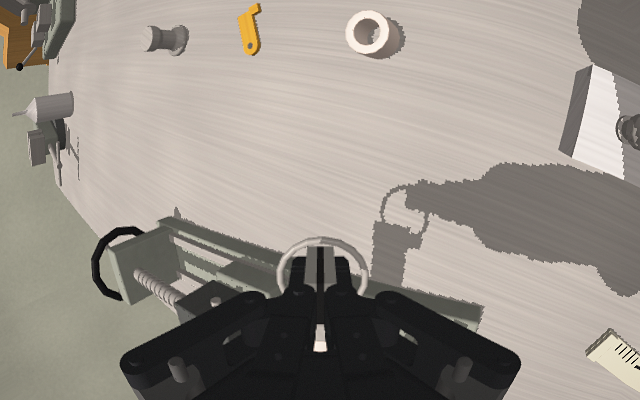

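View pics/s10.png

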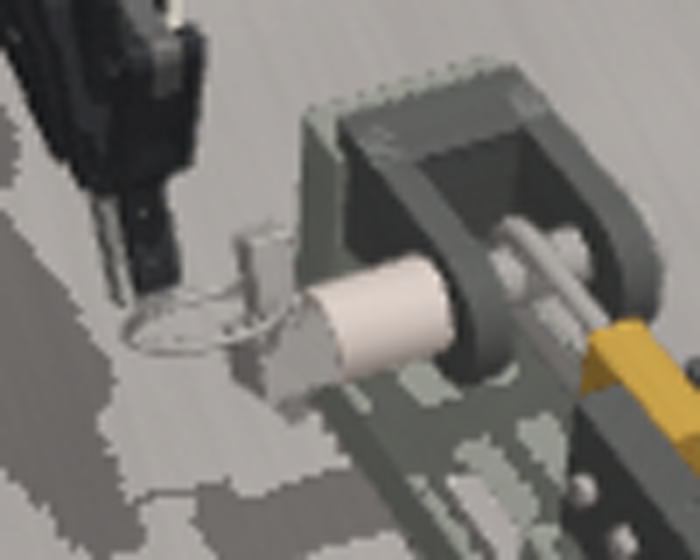

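```bash
python3 -m jog '{"offset":[[0,0,0.007],[0,0,0.013],[0,0,0.019],[-0.001,0,0.024]],"rot":[[0,0,0],[0,0,0],[0,0,0],[0,0,0]]}'
python3 go.py 0
```

```text
time_s: 12.0
tool_pos: [0.5869, 0.078, 0.1051]
ee_rot: [-2.621, 0.0, -2.946]
ft_force: [-0.7, 2.3, 3.6]
opening: 0.001
0.0 [0.6251 0.0948 0.1205]
offset [-0.0408  0.0002 -0.0178] rot [-0.03  0.03  0.03]
```

```bash
python3 -m jog '{"offset":[[-0.001,0,0.006],[-0.002,0,0.012],[-0.003,0,0.018],[-0.004,0,0.023],[-0.004,0,0.026],[-0.004,0,0.026]],"rot":[[0,0,0],[0,0,0],[0,0,0],[0,0,0],[0,0,0],[0,0,0]]}'
python3 go.py 0;python3 - <<'E'
from h import *
p=vision.read_camera("side")
cv2.imwrite("pics/s11.png",cv2.resize(p["img"][150:230,300:400,::-1],None,fx=7,fy=7,interpolation=cv2.INTER_CUBIC))
E
```

```text
time_s: 12.75
tool_pos: [0.5919, 0.0646, 0.0819]
ee_rot: [-2.62, -0.003, -2.948]
ft_force: [0.2, 0.1, 0.1]
opening: 0.001
0.0 [0.6251 0.0948 0.1205]
offset [-0.0383  0.0009 -0.0452] rot [-0.12 -0.19  0.04]
```

View pics/s11.png

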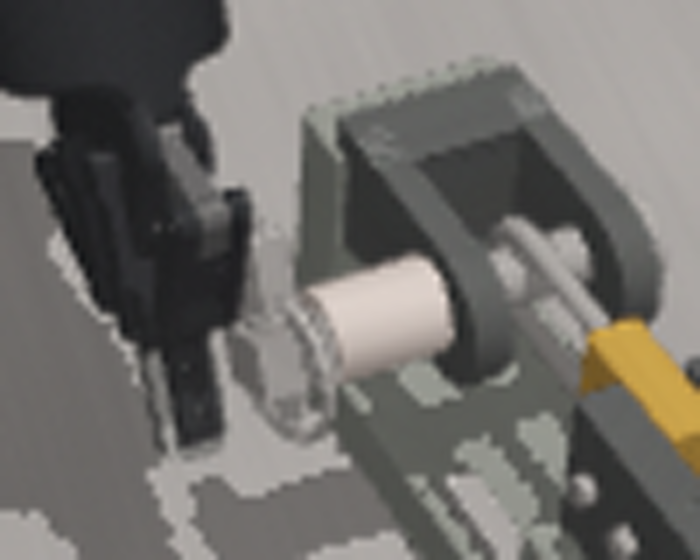

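```bash
python3 -m jog '{"offset":[[0.012,0,0],[0.02,0,-0.01],[0.02,0,-0.05],[0.02,0,-0.09],[0.02,0,-0.12],[-0.02,0.03,-0.12],[-0.02,0.03,-0.12]],"rot":[[0,0,0],[0,0,0],[0,0,0],[0,0,0],[0,0,0],[0,0,0],[0,0,0]]}'
python3 w.py w12;python3 - <<'E'
from tgt import *;import pickle
w,s=pickle.load(open("w12.pkl","rb"))
v=np.load("hole.npy");H=holeR(v[0],v[1]);M=v[2:5]
def ov(p,x0,y0,wd,ht,k,fish):
    z=cv2.resize(p["img"][y0:y0+ht,x0:x0+wd,::-1],None,fx=k,fy=k,interpolation=cv2.INTER_CUBIC)
    q0=z.copy()
    def d(X,c,r=2):
        u=(proj(p,X,fish)-[x0,y0]+.5)*k-.5; cv2.circle(z,(int(round(u[0])),int(round(u[1]))),r,c,-1)
    for a in np.linspace(0,2*np.pi,40): d(M+H@[.025*np.cos(a),0,.008-.023+.025*np.sin(a)],(255,0,0))
    for q in [(8,-7,31),(-8,-7,31),(8,7,31),(-8,7,31),(0,0,-34)]: d(M+H@(np.array(q)/1000),(0,0,255),3)
    return np.hstack([q0,z])
cv2.imwrite("pics/s12.png",ov(vision.read_camera("side"),320,165,60,55,6.5,False))
u=proj(w,M,True).astype(int);print(u)
cv2.imwrite("pics/w12z.png",ov(w,u[0]-40,u[1]-50,80,100,5,True))
E
```

```text
time_s: 13.68
tool_pos: [0.5962, 0.1569, 0.171]
ee_rot: [-2.623, -0.001, -2.943]
ft_force: [-0.6, -0.6, -0.1]
opening: 0.002
13.725 [0.5954414  0.15501057 0.17140226] [-2.62109151e+00 -1.50818465e-03 -2.94480005e+00] [-0.95930673 -0.44983334 -0.30935185]
[281 220]
```

View pics/s12.png

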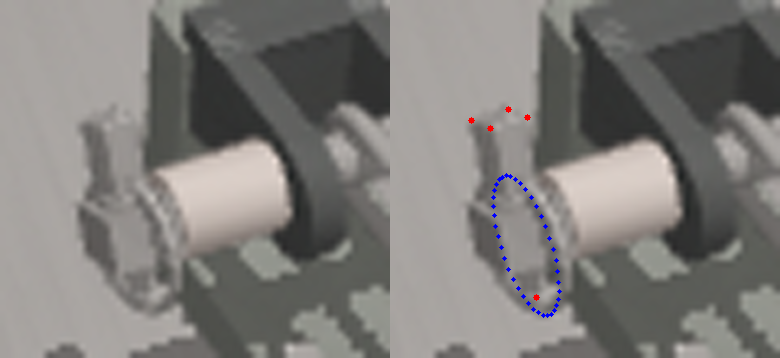

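View pics/w12z.png

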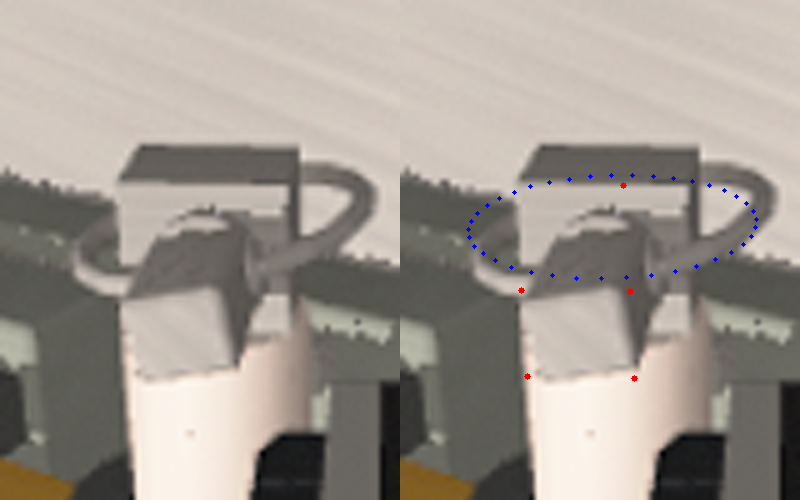

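Run:
```python
from tgt import *;import pickle
w,s=pickle.load(open("w12.pkl","rb"))
v=np.load("hole.npy");H=holeR(v[0],v[1]);M=v[2:5]
def ov(p,x0,y0,wd,ht,k,fish,phi,th):
    z=cv2.resize(p["img"][y0:y0+ht,x0:x0+wd,::-1],None,fx=k,fy=k,interpolation=cv2.INTER_CUBIC)
    G=H@R.from_euler('z',phi,degrees=True).as_matrix()
    def d(X,c,r=1):
        u=(proj(p,X,fish)-[x0,y0]+.5)*k-.5; cv2.circle(z,(int(round(u[0])),int(round(u[1]))),r,c,-1)
    for a in np.linspace(0,2*np.pi,80):
        l=.023+.025*np.sin(a); d(M+G@[.025*np.cos(a),-l*np.cos(th),.008-l*np.sin(th)],(255,0,0))
    for q in [(8,-7,31),(-8,-7,31),(8,7,31),(-8,7,31)]: d(M+G@(np.array(q)/1000),(0,0,255),2)
    return z
S=vision.read_camera("side");u=proj(w,M,True).astype(int)
cv2.imwrite("pics/a.png",np.hstack([ov(w,u[0]-40,u[1]-30,80,70,5,True,12,t) for t in (1.57,1.35)]))
cv2.imwrite("pics/b.png",np.hstack([ov(S,325,170,40,50,9.5,False,12,t) for t in (1.57,1.35)]))
```

```text
(no output)
```

View pics/a.png

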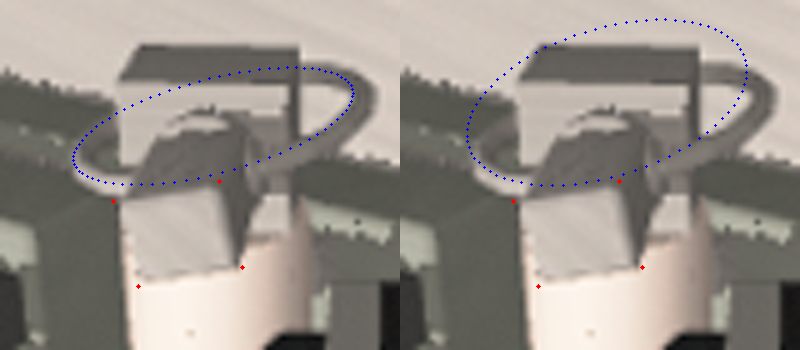

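View pics/b.png

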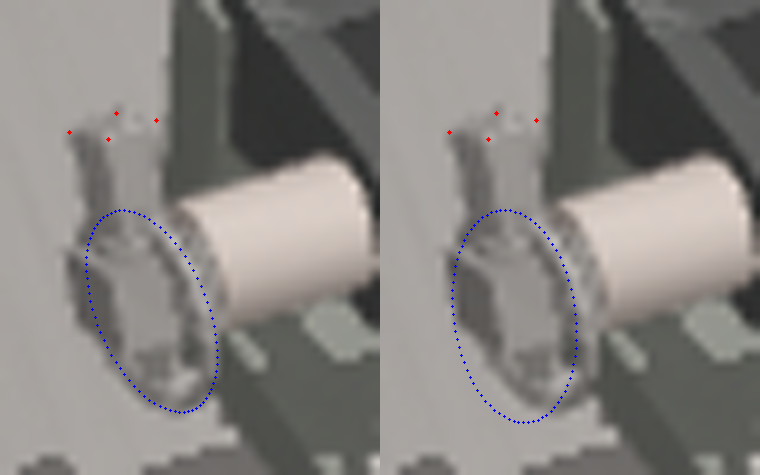

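```bash
python3 -m jog '{"offset":[[0,0.04,-0.01],[0,0.06,-0.02],[0,0.06,-0.02],[0,0.06,-0.02],[0,0.06,-0.02]],"rot":[[0,0,0],[0,0,0],[0,0,0],[0,0,0],[0,0,0]]}'
python3 w.py w13
python3 - <<'E'
from tgt import *;import pickle
w,s=pickle.load(open("w13.pkl","rb"))
v=np.load("hole.npy");H=holeR(v[0],v[1]);M=v[2:5]
u=proj(w,M,True).astype(int);x0,y0=u[0]-40,u[1]-40;k=5
im=[]
for th in (1.57,1.42):
    z=cv2.resize(w["img"][y0:y0+80,x0:x0+80,::-1],None,fx=k,fy=k,interpolation=cv2.INTER_CUBIC)
    G=H@R.from_euler('z',12,degrees=True).as_matrix()
    def d(X,c,r=1):
        u=(proj(w,X,True)-[x0,y0]+.5)*k-.5; cv2.circle(z,(int(round(u[0])),int(round(u[1]))),r,c,-1)
    for a in np.linspace(0,2*np.pi,80):
        l=.023+.025*np.sin(a); d(M+G@[.025*np.cos(a),-l*np.cos(th),.008-l*np.sin(th)],(255,0,0))
        d(M+G@[.009*np.cos(a),.009*np.sin(a),0],(0,255,0))
    for q in [(8,-7,31),(-8,-7,31),(8,7,31),(-8,7,31)]: d(M+G@(np.array(q)/1000),(0,0,255),2)
    for q in [(14,-13,0),(-14,-13,0),(-14,-13,-20)]: d(M+H@(np.array(q)/1000),(0,200,255),2)
    im.append(z)
cv2.imwrite("pics/w13o.png",np.hstack(im))
E
```

```text
time_s: 14.45
tool_pos: [0.5844, 0.213, 0.1599]
ee_rot: [-2.62, 0.0, -2.948]
ft_force: [0.4, 0.3, 0.1]
opening: -0.003
14.5 [0.58438874 0.21320352 0.15976098] [-2.61991546e+00  2.67190818e-05 -2.94804790e+00] [ 0.84047885 -0.39133065 -0.55148969]
```

View pics/w13o.png

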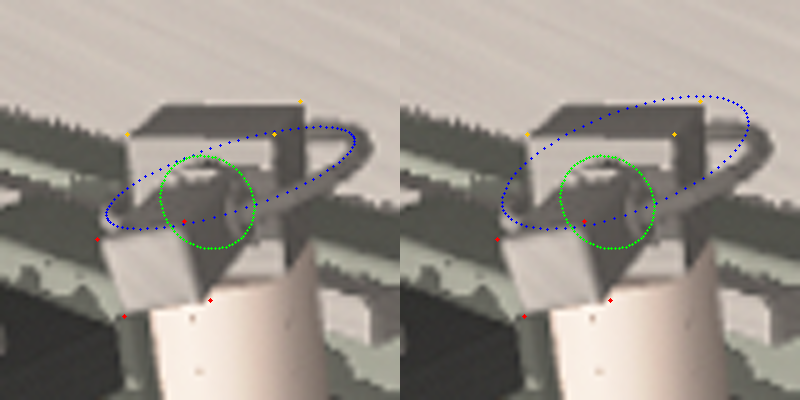

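View pics/w13.png

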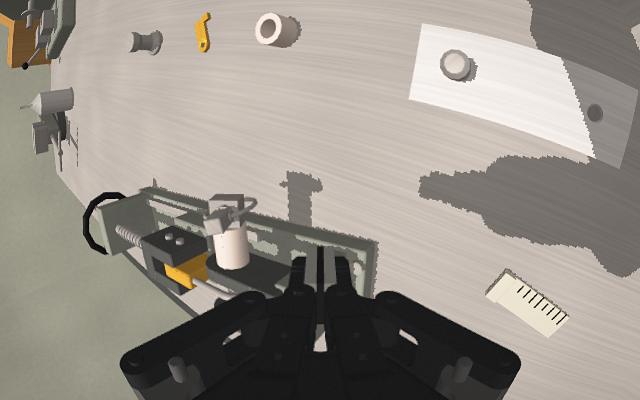

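Run:
```python
from h import *
s=robot.get_state();print(s["time_s"],np.round(s["ft_force"],2),np.abs(s["joint_vel"]).max())
print(ticket.close_job())
```

```text
14.5 [ 0.84 -0.39 -0.55] 0.007314699300682006
the job is handed in; nothing more can be done
None
```

I took the linchpin out of the stand and pushed it home in the load pin's cross hole with its ring open. I then let go, pushed the ring down with the shut fingertips until it snapped shut, backed the arm off and handed the job in at 14.5 s.

**Last checks:**
- **Home:** The linchpin bottomed at about 16 N, and 2 mm more commanded travel barely moved it. After release, the head and collar lay within about 1–2 mm of the fitted pose in the wrist and side views.
- **Ring:** The push force dropped from about 4 N to zero as the ring snapped. The wrist view matches about 1.57 rad, and does not match 1.42 rad or less.
- **Clear of everything:** The arm stands clear with almost no force on it, and the plain pin and the other things look where they were in the pictures.

**Where the pictures disagreed:**
- **Twist:** The linchpin turned about 12° about its own axis when the ring snapped, more than the few degrees described for a fitted pin.
- **Ring position:** In the last wrist overlays the ring sits about 1.5–2 mm off the model. That may be a small tilt of about 0.03 rad, or the arm still settling in the first of those pictures. Either is inside the limits.

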